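Show the freshly glued blocking die to the inspection camera

TASK

The glue can has been weighing down a freshly glued brass blocking die in the gluing jig: take the can off by its handle, set it down (do not drop it) upright and wholly on the cork coaster and let go of it. Then take the die block out of the jig and hold it up still in front of the inspection camera, at its focus point (12 cm before the lens, straight above the red dot), brass face square to the lens and the block's long sides in line with the stand; finish while still holding it there, with nothing else touching it. Leave the thread spool, the jar and the folding bone where they are.

Things in the scene. Friction and masses are not known exactly. Their poses are not given: they have to be found in the camera images.
- jig: Fixed plywood gluing board, 120 (x) x 130 (y) x 20 mm high, with two low steel end stops (12 x 44 mm, 16 mm high above the board) on its x axis, 84 mm apart inside. The die lies between them; both y sides are open. Origin: centre of the underside, on the table; z up.
- coaster: Fixed round cork coaster, 130 mm across, 6 mm thick. Origin: centre of its underside, on the table. Jig and coaster stand one to the left and one to the right of the camera stand; which is which varies.
- can: Closed green glue can, a rigid weight of about 0.45 kg: 76 mm across, 81 mm high with its lid, plus a rigid bail handle over the top. At the start it stands upright on the wooden back of the die (60 mm above the table). Origin: centre of its underside; z up; x runs along the handle's grip.
- can_grip (a point): Middle of the can's wooden handle grip, 125 mm above the can's underside: a horizontal square bar, 14 mm wide (can y) x 14 mm high x 70 mm long (can x), carried by 5 mm wires at its two ends (can x = +-43 mm). 37 mm of free space between the bar and the lid.
- die: Blocking die: wooden mount 80 (x) x 52 (y) x 36 mm, with a 4 mm brass plate (72 x 44 mm) glued centrally under it; 40 mm high in all, about 0.24 kg. Lies brass down on the jig's board under the can, its x along the jig's x; grip it across the 52 mm. Origin: centre of the brass face (underside); z points out of the wooden back, brass looks along -z.
- die_face (a point): Centre of the die's brass face (same point as the die's origin).
- stand: Fixed camera stand: aluminium plate 210 x 80 x 4 mm on the table, from 40 mm before to 170 mm behind a red dot (22 mm across) along its x; a grey block (30 x 50 mm, 79 mm high) at x = 135 mm carries the camera. Origin: on the table under the dot; x points from the dot to the camera, roughly away from the robot.
- camera: Camera head: black cylinder 48 mm across, 76 mm long, looking up and back to the robot, 35 degrees from vertical. Origin: lens centre (69 mm behind the dot, 112 mm high). z: viewing direction, out of the lens; x: in the stand's upright mid-plane, away from the robot and up; y level. Wanted: die z along camera z (brass looks into the lens), die x parallel to camera x, either end up.
- focus (a point): Focus point in the air: 120 mm from the lens along the camera's z, 210 mm above the table, straight above the red dot. The centre of the brass face belongs here.
- spool: Bystander: blue thread spool, 44 mm across, 52 mm high, standing. Origin: centre of its underside.
- jar: Bystander: white jar with black cap, 56 mm across, 70 mm high, standing. Origin: centre of its underside.
- folder: Bystander: white folding bone, flat bar 150 x 22 x 6 mm lying beyond the camera. Origin: centre of its underside.
Not all that is in view belongs to the job. There is more than one size of the can; the job needs the largest.

How it is judged:
On the way, in this order (a step that is already met when the one before it is completed fails the run):
1. the can stands upright on the coaster, let go (horizontal distance between can and coaster below 0.027 m and height (world z) of can between 0.002 and 0.011 m and angle between can's own z axis and vertical below 0.08 rad and contact force between can and the fingers below 0.1 N and linear speed of can below 0.03 m/s), for 0.3 s.
2. the die is lifted out of the jig in the fingers, the can staying on the coaster (all of step 1 and height (world z) of die above 0.1 m and contact force between die and the fingers above 1 N), for 0.2 s.
At the end, for the whole second after the job is handed in: Die held still in the air, touching only fingers: brass centre within 20 mm of the focus, face square to the lens within 0.2 rad, long axis in line within 0.25 rad. Can upright, released, within 27 mm of the coaster centre. Bystanders within 30 mm of their places (all of step 1 and distance between die_face and focus below 0.02 m and angle between the z axis of die and the z axis of camera, either way round below 0.2 rad and angle between die's own z axis and vertical below 1 rad and angle between the x axis of die and the x axis of camera, either way round below 0.25 rad and contact force between die and the fingers above 1 N and contact force between die and stand below 0.1 N and contact force between die and can below 0.1 N and linear speed of die below 0.03 m/s and angular speed of die below 0.2 rad/s and distance of each of spool, jar, folder from where it was at the start of the episode below 0.03 m); the arm keeps its last pose, push and grip.
It fails at once if the can is tipped over (angle between can's own z axis and vertical above 0.6 rad).
It fails at once if the can is dropped (falls free by more than about 1 cm) (contact force between can and the fingers below 0.05 N and linear speed of can above 0.45 m/s).
It fails at once if a bystander is pushed away by more than 30 mm (distance of any of spool, jar, folder from where it was at the start of the episode above 0.03 m).
It also fails if it takes over 64 s, if anything falls off the work surface, if the arm or the gripper's body presses on something with over 40 N, if the wrist force passes 120 N, or if a joint passes its speed limit or range.

ROBOT

A 6-joint arm with a two-finger parallel gripper is mounted at the origin on the work surface. World frame = base frame: x ahead of the robot, y to its left, z up, the work surface at z = 0. Lengths are in m, angles in rad, forces in N, time in s.
With the tool pointing down it reaches from about 0.3 to 0.775 m from the base axis. Payload 14.6 kg.
Tool frame: the origin (TCP) lies on the mounting face of the last link; the fingertips stand 199 mm ahead of it and the grasp point (between the pads) lies 180 mm ahead of it; z points along the fingers, y is the line along which they close (so a half turn about z gives the same grasp; the last joint's range is limited). The gripper opens to 94 mm and grips with 3 to 60 N. Pads are 16 mm wide; open, the fingers measure 119 mm over their backs; the gripper's body (75 mm by 177 mm) begins 78 mm behind the grasp point.
Start: joints at [-1.26, 0.3, 1.521, -0, 1.321, -0.067], TCP at [0.203, -0.511, 0.405] pointing down, gripper open.
Joint ranges: [-3.03, 3.03], [-0.79, 2.21], [0.23, 2.52], [-1.04, 4.18], [0, 3.07], [-2.55, 2.55]. Speed limits (rad/s): [2.22, 2.22, 2.57, 3.14, 3.14, 3.14].

INTERFACE

Orientations are given as [roll, pitch, yaw] about the fixed x, y, z axes, in that order (R = Rz(yaw) Ry(pitch) Rx(roll)).
In Python, from station import telemetry, cams, workorder, finder gives the robot as it stands.
- The arm moves only by the tool jog_arm, never from a script. Its argument "rows" is a list of rows, each an object with "gripper": the finger opening in m, from 0 to 0.094; "slide": the shift along the tool's x, y, z in m, a list of three; "spin": the turn about the tool's z in rad. In form: [{"gripper": gripper, "slide": [tx, ty, tz], "spin": spin}, ...]. A call has 1 to 8 rows; each row is the pose to reach, as a shift and turn from the pose commanded when the call began, along the tool's axes at that moment; what a row does not reach only later rows make up. A row lasts 1/10 s, in which the tool goes at most 50 mm and 8.59 degrees, less where a joint would pass 70% of its speed; a pose out of reach is approached as far as the arm can. A call with a gripper value outside its range is refused whole. The fingers move at their own pace and stop on an object; "squeeze" is the grip in N (left out, the last holds). Time passes only in rows, so rows that repeat a pose let the fingers close. It gives the time, the measured TCP pose, the force, the opening and the grip force at its end, in the units of the state.
- telemetry.get_obs(): the state, without advancing time (a new reading comes with each control period).
- cams.camera(name): name is "scene" or "top" or "wrist"; returns (picture, depth): 400x640x3 uint8, red, green, blue; 400x640 float32, m along the optical axis (not along the pixel's ray), 0 where there is no reading.
- cams.camera_info(name): a dict with "camera_matrix" (3x3 intrinsics, pixels), "k1" (the pictures are not rectified: a ray, as slopes to the right and down, at radius r is drawn at 1 + k1 r^2 times it, then the intrinsics apply), "R" (3x3) and "t" (3): a world point X has camera coordinates R X + t; the wrist camera has in their place "tool_from_camera" (4x4, takes a point from camera to tool coordinates, whose origin is the TCP and whose axes are the flange's). Camera axes: x right, y down, z forward; pixel columns grow to the right and rows downward; lengths in m; the calibration is good to about 2 mm. A picture is of the moment at which its call begins: read the wrist's pose just before it. camera_info takes no time and is no camera call.
- workorder.hand_in(): hands the job in; it is judged then, once.
Trained networks look in the newest picture that a camera, given by its name, has taken for a name from the list of things; names that differ only in an ending like _2 or _b are one class to them, and where a whole thing is asked for, a point or a joint stands for the part that bears it (a point fixed in the world has none). Each returns a list of dicts, best first, with "confidence" (0 to 1); they miss things now and then, are a little off and sometimes report something else, mostly with a low value. They report only what shows in the picture. A call takes as long as a camera call. They do not tell look-alikes from the thing itself.
- finder.find_in(target, camera): "point" ([x, y, z] in m, in world coordinates, good to about 4 mm: the middle of the surface that is visible of it).
- finder.masks_of(target, camera): "region" (400x640 bool, what is visible of it).
The state is a dict: "time_s": time; "qpos": joint angles; "joint_vel": joint speeds; "tau": joint torques, N m; "ee_pos": TCP position; "eef_rot": TCP orientation; "force": force on the tool from outside, world axes, zero at the start; "moment": the same for the moment, N m; "grip_width": finger opening in m; "grip_force": force on a finger pad.
Only numpy, scipy, OpenCV 4.12 (cv2) and the standard library are available. Lean on these libraries where they do the work, as an engineer would, in place of code of your own. Each camera call takes 0.05 s, during which the arm holds its last target. There are 200 camera calls.

## Working session

There is one attempt and no reset: what is moved stays moved. The work goes in short steps, Python scripts to look and compute and a tool call to move; the robot and the scene stay as the last step left them, time stands still between calls to the robot, and variables do not carry over. Pictures are saved under pics/ and viewed, at most 10 in all, crops included, and the job is handed in when it is done.

Besides the shell and the picture viewer there is one more tool, called after "Call:" in YAML: its name, and indented under it one key for each argument. jog_arm: Moves the arm, as the interface text tells. Its arguments: {"type":"object","properties":{"rows":{"type":"array","items":{"type":"object","properties":{"gripper":{"type":"number"},"slide":{"type":"array","items":{"type":"number"}},"spin":{"type":"number"}}}},"squeeze":{"type":"number"}},"required":["rows"]}

```bash
mkdir -p pics
cat > h.py <<'E'
import numpy as np, cv2
from station import telemetry, cams, workorder, finder
def shot(n,name):
    im,d=cams.camera(n); cv2.imwrite(f'pics/{name}.png',im[:,:,::-1]); np.savez(f'pics/{name}.npz',im=im,d=d); return im,d
def pose():
    from scipy.spatial.transform import Rotation as Ro
    o=telemetry.get_obs(); return Ro.from_euler('xyz',o['eef_rot']).as_matrix(),np.array(o['ee_pos']),o
def cloud(n,d,ps=None):
    "world xyz per pixel, HxWx3 (nan where none)"
    c=cams.camera_info(n);K=np.array(c['camera_matrix']);H,W=d.shape
    u,v=np.meshgrid(np.arange(W),np.arange(H))
    p=cv2.undistortPoints(np.stack([u,v],-1).reshape(-1,1,2).astype(float),K,np.array([c['k1'],0,0,0.])).reshape(H,W,2)
    X=np.dstack([p[...,0]*d,p[...,1]*d,d]).astype(float); X[d<=0]=np.nan
    if 'R' in c: return (X-np.array(c['t']))@np.array(c['R'])
    T=np.array(c['tool_from_camera']);R,t,_=ps
    return (X@T[:3,:3].T+T[:3,3])@R.T+t
E
python3 - <<'E'
from h import *
print(telemetry.get_obs())
a,_=shot('scene','s0'); 
for n in ['can','die','jig','stand','camera','coaster','spool','jar','folder']:
    print(n,[(np.round(r['point'],3).tolist(),round(r['confidence'],2)) for r in finder.find_in(n,'scene')])
b,_=shot('top','t0')
for n in ['can','die','jig','stand','camera','coaster','spool','jar','folder']:
    print(n,[(np.round(r['point'],3).tolist(),round(r['confidence'],2)) for r in finder.find_in(n,'top')])
E
```

```text
{'time_s': 0.0, 'qpos': array([-1.25961418e+00,  3.00484673e-01,  1.52158037e+00, -1.20771383e-05,
        1.32069586e+00, -6.65801753e-02]), 'joint_vel': array([-1.91734074e-03, -1.63422458e-05, -5.19346023e-04,  1.07793922e-03,
       -4.09305615e-04, -7.14579380e-04]), 'tau': array([ 1.69687395e-03, -5.31803834e+01, -3.52737021e+01,  7.08409259e-02,
        2.43463519e-02, -9.50713343e-05]), 'ee_pos': array([ 0.20286029, -0.51118968,  0.40407905]), 'eef_rot': array([-3.14042621e+00, -6.60530468e-05,  3.77765279e-01]), 'force': array([-0.08580034,  0.64092198, -0.29621984]), 'moment': array([ 0.04342267,  0.02761187, -0.03539157]), 'grip_force': 0.0, 'grip_width': 0.09414303704075555}
can [([0.535, 0.21, 0.132], 0.94), ([0.513, 0.366, 0.054], 0.85), ([0.668, 0.155, 0.062], 0.74)]
die [([0.54, 0.215, 0.046], 0.49)]
jig [([0.532, 0.195, 0.017], 0.6)]
stand [([0.531, 0.197, 0.019], 0.72), ([0.533, -0.059, 0.004], 0.7)]
camera [([0.531, -0.055, 0.099], 0.97)]
coaster [([0.506, -0.238, 0.009], 0.83), ([0.534, 0.209, 0.134], 0.49)]
spool [([0.718, -0.338, 0.052], 0.94)]
jar [([0.699, 0.252, 0.05], 0.75)]
folder [([0.757, -0.006, 0.007], 0.9)]
can [([0.519, 0.22, 0.14], 0.85), ([0.504, 0.374, 0.061], 0.64), ([0.666, 0.171, 0.058], 0.52)]
die []
jig [([0.499, 0.204, 0.021], 0.67)]
stand [([0.501, -0.039, 0.006], 0.62)]
camera [([0.521, -0.044, 0.103], 0.7), ([0.684, 0.263, 0.071], 0.59)]
coaster [([0.504, -0.239, 0.007], 0.63), ([0.481, 0.232, 0.06], 0.5)]
spool [([0.705, -0.332, 0.053], 0.69)]
jar [([0.683, 0.262, 0.069], 0.64)]
folder [([0.752, -0.0, 0.008], 0.79)]
```

View pics/s0.png

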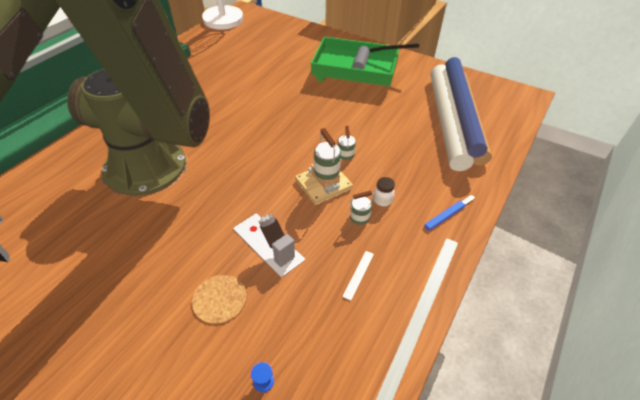

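View pics/t0.png

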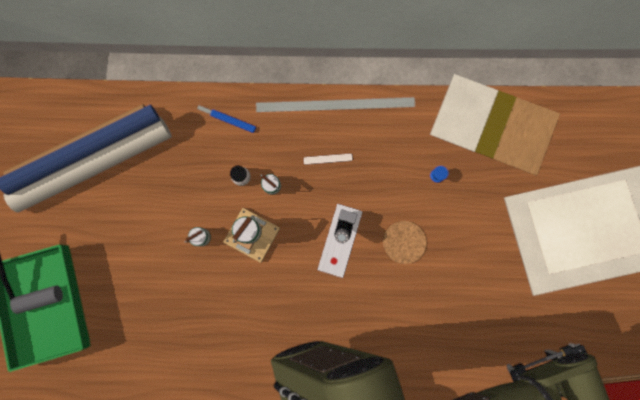

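```bash
cat > m.py <<'E'
from h import *
f=np.load('pics/t0.npz');im,d=f['im'],f['d'];P=cloud('top',d)
hsv=cv2.cvtColor(im,cv2.COLOR_RGB2HSV).astype(int)
def near(c,r): return np.hypot(P[...,0]-c[0],P[...,1]-c[1])<r
def rep(n,m,ang=True):
    q=P[m];q=q[~np.isnan(q[:,0])]
    r=cv2.minAreaRect((q[:,:2]*1000).astype(np.float32));
    print(n,len(q),'mean',q.mean(0).round(4),'rect',np.round(r[0],1),np.round(r[1],1),round(r[2],1),'z',np.percentile(q[:,2],[5,50,95]).round(3))
z=P[...,2]
print('table z', np.nanmedian(z[near((.5,.08),.03)]))
rep('coaster',near((.505,-.239),.09)&(z>.0035)&(hsv[...,1]>80)&(hsv[...,2]>140))
rep('dot',near((.48,-.05),.12)&((hsv[...,0]<8)|(hsv[...,0]>172))&(hsv[...,1]>170)&(hsv[...,2]>120))
rep('plate',near((.5,-.04),.16)&(hsv[...,1]<60)&(hsv[...,2]>120)&(z<.03))
rep('jig',near((.51,.21),.11)&(z>.012)&(z<.045))
rep('handle',near((.52,.22),.07)&(z>.165))
E
python3 m.py
```

```text
table z 0.0006207482415211967
coaster 1302 mean [ 0.5011 -0.2389  0.0074] rect [ 501.4 -241. ] [170.3 175.4] 19.5 z [0.004 0.007 0.012]
dot 16 mean [ 0.441  -0.0232  0.0058] rect [441.  -23.2] [9.  9.3] 1.0 z [0.001 0.005 0.011]
plate 1262 mean [ 0.4861 -0.0358  0.0042] rect [503.6 -41.9] [ 81.3 211.4] 73.9 z [-0.002  0.004  0.01 ]
jig 957 mean [0.5061 0.2142 0.0222] rect [521.1 230. ] [141.9 129.4] 62.2 z [0.015 0.021 0.037]
handle 163 mean [0.5232 0.2282 0.1904] rect [523.4 229.1] [14.8 88. ] 55.1 z [0.181 0.191 0.196]
```

Call:
jog_arm:
  rows:
    - {"gripper": 0.094,"slide": [0,0,-0.05],"spin": 0}
    - {"slide": [0,0,-0.1],"spin": 0}
    - {"slide": [0,0,-0.15],"spin": 0}

```text
$.rows[1]: bad value
```

```bash
cat >> h.py <<'E'
def go(x,y,z,yaw=None):
    R,t,o=pose(); cy=o['eef_rot'][2]; s=R.T@(np.array([x,y,z])-t)
    sp=0 if yaw is None else -((yaw-cy+np.pi)%(2*np.pi)-np.pi)
    print('slide',s.round(4),'spin',round(sp,4),'(alt',round(sp-2*np.pi*np.sign(sp),3),') t',o['time_s'],'q6',o['qpos'][5])
E
python3 -c "
from h import *
print(np.round(cams.camera_info('wrist')['tool_from_camera'],3)); go(.523,.229,.52,2.53)"
```

```text
[[ 0.    -0.969 -0.245  0.072]
 [ 1.     0.001 -0.    -0.001]
 [ 0.    -0.245  0.969  0.02 ]
 [ 0.     0.     0.     1.   ]]
slide [ 0.5706 -0.5699 -0.1153] spin -2.1522 (alt 4.131 ) t 1.0 q6 -0.06660904849358763
```

Call:
jog_arm:
  rows:
    - {"gripper": 0.094,"slide": [0.02,-0.02,-0.046],"spin": -0.15}
    - {"gripper": 0.094,"slide": [0.57,-0.57,-0.115],"spin": -2.152}
    - {"gripper": 0.094,"slide": [0.57,-0.57,-0.115],"spin": -2.152}
    - {"gripper": 0.094,"slide": [0.57,-0.57,-0.115],"spin": -2.152}
    - {"gripper": 0.094,"slide": [0.57,-0.57,-0.115],"spin": -2.152}
    - {"gripper": 0.094,"slide": [0.57,-0.57,-0.115],"spin": -2.152}
    - {"gripper": 0.094,"slide": [0.57,-0.57,-0.115],"spin": -2.152}
    - {"gripper": 0.094,"slide": [0.57,-0.57,-0.115],"spin": -2.152}

```text
time_s: 1.8
ee_pos: [0.3515, -0.1652, 0.4801]
eef_rot: [3.141, 0.0, 1.584]
force: [-0.1, -0.8, -0.3]
grip_width: 0.0939
grip_force: 0.0
```

```bash
python3 -c "
from h import *
print(pose()[1:]);go(.523,.229,.52,2.53)"
```

```text
(array([ 0.35148482, -0.16521923,  0.48005526]), {'time_s': 1.8, 'qpos': array([-5.33792238e-01, -1.26607889e-01,  1.80907570e+00,  2.12759939e-05,
        1.45828005e+00, -5.46581349e-01]), 'joint_vel': array([ 1.25935776, -0.1279547 ,  0.00663485,  0.00429344,  0.11765583,
       -0.23595167]), 'tau': array([-1.08468488e+01, -3.03123772e+01, -3.53934467e+01, -8.49747041e-03,
        4.07891104e-02,  3.87069276e-01]), 'ee_pos': array([ 0.35148482, -0.16521923,  0.48005526]), 'eef_rot': array([3.14085995e+00, 4.21033075e-04, 1.58358290e+00]), 'force': array([-0.10257606, -0.84425072, -0.28265976]), 'moment': array([-0.04645432, -0.05505935, -0.0359405 ]), 'grip_force': 0.0, 'grip_width': 0.0939013131448076})
slide [ 0.392   0.1766 -0.04  ] spin -0.9464 (alt 5.337 ) t 1.8 q6 -0.5465813490441359
```

Call:
jog_arm:
  rows:
    - {"gripper": 0.094,"slide": [0.38,0.17,-0.04],"spin": -0.93}
    - {"gripper": 0.094,"slide": [0.38,0.17,-0.04],"spin": -0.93}
    - {"gripper": 0.094,"slide": [0.38,0.17,-0.04],"spin": -0.93}
    - {"gripper": 0.094,"slide": [0.38,0.17,-0.04],"spin": -0.93}
    - {"gripper": 0.094,"slide": [0.38,0.17,-0.04],"spin": -0.93}
    - {"gripper": 0.094,"slide": [0.38,0.17,-0.04],"spin": -0.93}
    - {"gripper": 0.094,"slide": [0.38,0.17,-0.04],"spin": -0.93}
    - {"gripper": 0.094,"slide": [0.38,0.17,-0.04],"spin": -0.93}

```text
time_s: 2.6
ee_pos: [0.5117, 0.1996, 0.5182]
eef_rot: [3.141, 0.0, 2.509]
force: [0.6, -0.6, 0.4]
grip_width: 0.0943
grip_force: 0.0
```

Call:
jog_arm:
  rows:
    - {"gripper": 0.094,"slide": [0.02,0.01,0],"spin": 0}
    - {"gripper": 0.094,"slide": [0.02,0.01,0],"spin": 0}
    - {"gripper": 0.094,"slide": [0.02,0.01,0],"spin": 0}

```text
time_s: 2.9
ee_pos: [0.5012, 0.2171, 0.5179]
eef_rot: [-3.141, 0.0, 2.509]
force: [0.1, 0.4, 0.1]
grip_width: 0.0941
grip_force: 0.0
```

```bash
cat > w.py <<'E'
from h import *
import sys
ps=pose();im,d=shot('wrist',sys.argv[1]);P=cloud('wrist',d,ps);z=P[...,2]
hsv=cv2.cvtColor(im,cv2.COLOR_RGB2HSV).astype(int)
def near(c,r): return np.hypot(P[...,0]-c[0],P[...,1]-c[1])<r
def rep(n,m):
    q=P[m];q=q[~np.isnan(q[:,0])]
    if len(q)<5: print(n,len(q));return
    lo,hi=np.percentile(q,1,axis=0),np.percentile(q,99,axis=0); q=q[((q>=lo-.002)&(q<=hi+.002)).all(1)]
    r=cv2.minAreaRect((q[:,:2]*1000).astype(np.float32));
    print(n,len(q),'mean',q.mean(0).round(4),'rect',np.round(r[0],1),np.round(r[1],1),round(r[2],1),'z',np.percentile(q[:,2],[5,50,95]).round(3))
E
cat > w1.py <<'E'
from w import *
print(ps[1],ps[2]['eef_rot'],ps[2]['qpos'],ps[2]['time_s'])
rep('handle',near((.52,.22),.07)&(z>.178)&(z<.21))
rep('lid',near((.52,.22),.07)&(z>.13)&(z<.15))
rep('die',near((.52,.22),.07)&(z>.05)&(z<.07))
rep('stops',near((.52,.22),.07)&(z>.03)&(z<.043))
rep('jig',near((.52,.22),.11)&(z>.012)&(z<.026))
E
python3 w1.py w1
```

```text
[0.50117381 0.21714207 0.51785307] [-3.14147885e+00  1.23409070e-04  2.50855681e+00] [ 3.41814099e-01  2.32713345e-01  1.34652723e+00 -1.66016819e-04
  1.56237700e+00 -5.95944977e-01] 2.9
handle 1275 mean [0.5206 0.2323 0.1911] rect [521.8 231.9] [14.1 83.8] 55.5 z [0.185 0.192 0.193]
lid 2915 mean [0.5194 0.2318 0.1396] rect [522.8 231.2] [74.9 74.6] 86.0 z [0.134 0.141 0.142]
die 470 mean [0.4871 0.2487 0.0602] rect [489.3 248. ] [51.9 18.8] 65.0 z [0.058 0.06  0.066]
stops 358 mean [0.4731 0.2504 0.0362] rect [473.9 251.7] [47.1 13.9] 63.4 z [0.034 0.036 0.038]
jig 3616 mean [0.4964 0.2285 0.0201] rect [514.5 228.9] [130.3 119. ] 63.1 z [0.019 0.02  0.022]
```

View pics/w1.png

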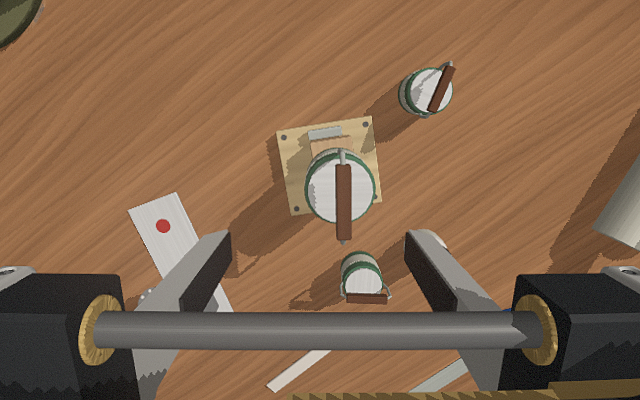

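```bash
python3 -c "
from h import *
go(.5215,.232,.365,2.539)"
```

```text
slide [-0.0071  0.0244  0.153 ] spin -0.0315 (alt 6.252 ) t 2.95 q6 -0.5959095544886175
```

Call:
jog_arm:
  rows:
    - {"gripper": 0.06,"slide": [-0.007,0.024,0.04],"spin": -0.031}
    - {"gripper": 0.06,"slide": [-0.007,0.024,0.08],"spin": -0.031}
    - {"gripper": 0.06,"slide": [-0.007,0.024,0.12],"spin": -0.031}
    - {"gripper": 0.06,"slide": [-0.007,0.024,0.153],"spin": -0.031}
    - {"gripper": 0.06,"slide": [-0.007,0.024,0.153],"spin": -0.031}
    - {"gripper": 0.0,"slide": [-0.007,0.024,0.153],"spin": -0.031}
    - {"gripper": 0.0,"slide": [-0.007,0.024,0.153],"spin": -0.031}
    - {"gripper": 0.0,"slide": [-0.007,0.024,0.153],"spin": -0.031}
  squeeze: 40

```text
time_s: 3.75
ee_pos: [0.5213, 0.2323, 0.3669]
eef_rot: [3.139, 0.002, 2.539]
force: [0.0, -0.6, 0.8]
grip_width: 0.0393
grip_force: 0.0
```

Call:
jog_arm:
  rows:
    - {"gripper": 0.0,"slide": [0,0,0],"spin": 0}
    - {"gripper": 0.0,"slide": [0,0,0],"spin": 0}
    - {"gripper": 0.0,"slide": [0,0,0],"spin": 0}

```text
time_s: 4.05
ee_pos: [0.5211, 0.2325, 0.3651]
eef_rot: [3.141, 0.0, 2.539]
force: [-1.4, -0.6, 0.1]
grip_width: 0.0156
grip_force: 0.3
```

```bash
python3 -c "
from h import *
go(.5215,.232,.365,2.539);print(pose()[2])"
```

```text
slide [-0.0006 -0.0002  0.0001] spin -0.0001 (alt 6.283 ) t 4.05 q6 -0.6125977149246166
{'time_s': 4.05, 'qpos': array([ 3.55472106e-01,  3.79331760e-01,  1.50923669e+00, -2.52764519e-05,
        1.25268835e+00, -6.12597715e-01]), 'joint_vel': array([-0.00012906,  0.00305849,  0.00090991, -0.00233566,  0.00087965,
        0.00085975]), 'tau': array([ 1.60109787e-01, -5.67124200e+01, -3.45914376e+01,  1.33012142e-01,
       -7.92477792e-02, -4.58969531e-03]), 'ee_pos': array([0.52108501, 0.23248766, 0.36513548]), 'eef_rot': array([3.14133168e+00, 2.12756671e-04, 2.53887402e+00]), 'force': array([-1.41446978, -0.60390543,  0.06869532]), 'moment': array([-0.04258699, -0.07282394, -0.04566952]), 'grip_force': 0.3344236873090267, 'grip_width': 0.01563867641609133}
```

Lift gently, after letting the grip build.

Call:
jog_arm:
  rows:
    - {"gripper": 0.0,"slide": [0,0,0],"spin": 0}
    - {"gripper": 0.0,"slide": [0,0,0],"spin": 0}
    - {"gripper": 0.0,"slide": [0,0,-0.005],"spin": 0}
    - {"gripper": 0.0,"slide": [0,0,-0.015],"spin": 0}
    - {"gripper": 0.0,"slide": [0,0,-0.035],"spin": 0}
    - {"gripper": 0.0,"slide": [0,0,-0.065],"spin": 0}
    - {"gripper": 0.0,"slide": [0,0,-0.095],"spin": 0}
    - {"gripper": 0.0,"slide": [0,0,-0.11],"spin": 0}

```text
time_s: 4.85
ee_pos: [0.5208, 0.2324, 0.4781]
eef_rot: [3.139, 0.002, 2.539]
force: [-0.2, 0.8, -5.6]
grip_width: 0.0136
grip_force: 40.0
```

```bash
cat > w2.py <<'E'
from w import *
t=ps[1]
print(t,ps[2]['eef_rot'],ps[2]['time_s'],ps[2]['grip_force'],ps[2]['force'])
rep('handle',near(t,.07)&(z>.28)&(z<.33))
rep('lid',near(t,.055)&(z>.235)&(z<.26))
c=(.5145,.229)
rep('die',near(c,.07)&(z>.05)&(z<.07))
rep('stops',near(c,.07)&(z>.03)&(z<.043))
rep('jig',near(c,.11)&(z>.012)&(z<.026))
E
python3 w2.py w2; python3 -c "
from h import *
go(.5011,-.2395,.48,1.8)"
```

```text
[0.52084781 0.23241554 0.47809064] [3.13894600e+00 1.77999467e-03 2.53889534e+00] 4.85 39.99766945838928 [-0.21022914  0.77337951 -5.6431427 ]
handle 5911 mean [0.5144 0.2385 0.3068] rect [514.4 238.6] [35.3 62.6] 78.4 z [0.291 0.305 0.326]
lid 5414 mean [0.5115 0.24   0.2521] rect [515.7 236.9] [75.4 56.5] 59.5 z [0.247 0.254 0.255]
die 1091 mean [0.4932 0.2466 0.0599] rect [494.7 245.2] [52.1 29.8] 63.0 z [0.059 0.06  0.061]
stops 419 mean [0.4727 0.2504 0.0361] rect [473.1 250. ] [43.9 13.6] 62.8 z [0.035 0.036 0.038]
jig 3783 mean [0.4906 0.2394 0.02  ] rect [500.6 235.9] [130.4  88. ] 63.0 z [0.019 0.02  0.021]
slide [-0.2513 -0.3999 -0.0014] spin 0.7388 (alt -5.544 ) t 4.9 q6 -0.6125786557679168
```

View pics/w2.png

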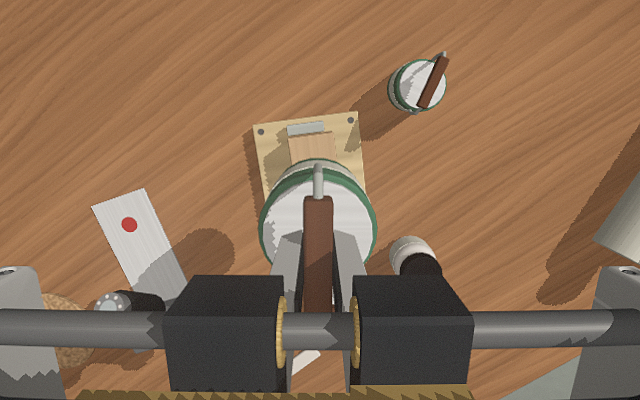

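Call:
jog_arm:
  rows:
    - {"gripper": 0.0,"slide": [-0.01,-0.016,0],"spin": 0.03}
    - {"gripper": 0.0,"slide": [-0.026,-0.041,0],"spin": 0.08}
    - {"gripper": 0.0,"slide": [-0.046,-0.072,0],"spin": 0.14}
    - {"gripper": 0.0,"slide": [-0.068,-0.107,0],"spin": 0.2}
    - {"gripper": 0.0,"slide": [-0.09,-0.143,0],"spin": 0.27}
    - {"gripper": 0.0,"slide": [-0.112,-0.179,0],"spin": 0.34}
    - {"gripper": 0.0,"slide": [-0.134,-0.214,0],"spin": 0.4}
    - {"gripper": 0.0,"slide": [-0.156,-0.249,0],"spin": 0.46}

```text
time_s: 5.7
ee_pos: [0.508, -0.0627, 0.4746]
eef_rot: [-3.141, -0.0, 2.076]
force: [1.6, 0.1, -5.1]
grip_width: 0.0139
grip_force: 40.0
```

```bash
python3 -c "
from h import *
go(.5011,-.2395,.478,1.8)"
```

```text
slide [-0.1513 -0.0916 -0.0035] spin 0.2763 (alt -6.007 ) t 5.7 q6 -0.6999653025361859
```

Call:
jog_arm:
  rows:
    - {"gripper": 0.0,"slide": [-0.03,-0.018,0],"spin": 0.05}
    - {"gripper": 0.0,"slide": [-0.06,-0.036,0],"spin": 0.11}
    - {"gripper": 0.0,"slide": [-0.09,-0.054,0],"spin": 0.17}
    - {"gripper": 0.0,"slide": [-0.118,-0.071,0],"spin": 0.22}
    - {"gripper": 0.0,"slide": [-0.137,-0.083,0],"spin": 0.25}
    - {"gripper": 0.0,"slide": [-0.148,-0.09,0],"spin": 0.276}
    - {"gripper": 0.0,"slide": [-0.151,-0.091,0],"spin": 0.276}
    - {"gripper": 0.0,"slide": [-0.151,-0.091,0],"spin": 0.276}

```text
time_s: 6.5
ee_pos: [0.5025, -0.2369, 0.4746]
eef_rot: [-3.141, -0.001, 1.803]
force: [0.1, -0.0, -4.9]
grip_width: 0.0136
grip_force: 40.0
```

```bash
cat > w3.py <<'E'
from w import *
t=ps[1]
print(t,ps[2]['eef_rot'],ps[2]['time_s'],ps[2]['grip_force'],ps[2]['force'])
rep('lid',near(t,.055)&(z>.235)&(z<.26))
m=near((.501,-.239),.09)&(z>.0035)&(z<.02)&(hsv[...,1]>80)
rep('coaster',m)
q=P[m][:,:2];from scipy.optimize import least_squares
# fit: 65 mm disc covering farthest points, from hull
h=cv2.convexHull((q*1000).astype(np.float32))[:,0]
h=h[np.hypot(*(h-[501,-239]).T)>55]
print(len(h),least_squares(lambda c:np.hypot(*(h-c).T)-65,[501,-239],loss='soft_l1').x)
E
python3 w3.py w3; python3 -c "
from h import *
go(.501,-.2395,.314)"
```

```text
[ 0.50254348 -0.23694358  0.47461681] [-3.14140440e+00 -5.56729570e-04  1.80347141e+00] 6.5 39.998252391815186 [ 0.08106809 -0.00869323 -4.94783577]
lid 5378 mean [ 0.5001 -0.2243  0.2487] rect [ 502.  -228.8] [75.2 56.6] 7.7 z [0.243 0.25  0.251]
coaster 4002 mean [ 0.4954 -0.2092  0.006 ] rect [ 497.7 -213.7] [129.6  84.1] 10.1 z [0.005 0.006 0.007]
40 [ 501.8613925  -236.31722714]
slide [-0.0026 -0.0022  0.1608] spin 0 (alt 0.0 ) t 6.55 q6 -0.7391567008037709
```

View pics/w3.png

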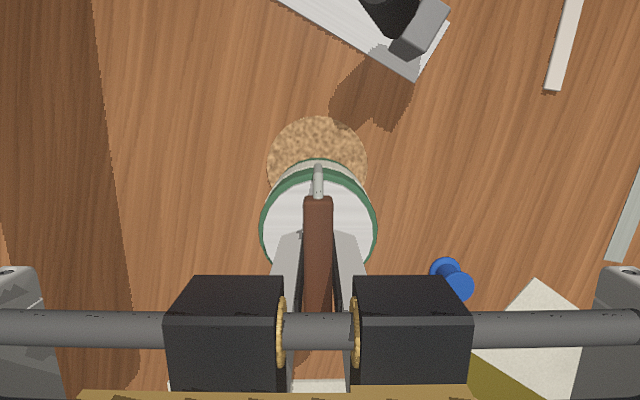

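Call:
jog_arm:
  rows:
    - {"gripper": 0.0,"slide": [0,0,0.02],"spin": 0}
    - {"gripper": 0.0,"slide": [0,0,0.05],"spin": 0}
    - {"gripper": 0.0,"slide": [0,0,0.085],"spin": 0}
    - {"gripper": 0.0,"slide": [0,0,0.12],"spin": 0}
    - {"gripper": 0.0,"slide": [0,0,0.145],"spin": 0}
    - {"gripper": 0.0,"slide": [0,0,0.155],"spin": 0}
    - {"gripper": 0.0,"slide": [0,0,0.159],"spin": 0}
    - {"gripper": 0.0,"slide": [0,0,0.161],"spin": 0}

```text
time_s: 7.35
ee_pos: [0.5027, -0.237, 0.3148]
eef_rot: [3.14, 0.001, 1.803]
force: [-0.0, 0.2, -4.2]
grip_width: 0.0138
grip_force: 40.0
```

Call:
jog_arm:
  rows:
    - {"gripper": 0.0,"slide": [0,0,0.001],"spin": 0}
    - {"gripper": 0.0,"slide": [0,0,0.0015],"spin": 0}
    - {"gripper": 0.0,"slide": [0,0,0.0015],"spin": 0}

```text
time_s: 7.65
ee_pos: [0.5024, -0.2373, 0.3129]
eef_rot: [3.141, 0.001, 1.803]
force: [0.6, -0.4, -5.4]
grip_width: 0.0136
grip_force: 40.0
```

Call:
jog_arm:
  rows:
    - {"gripper": 0.0,"slide": [0,0,0.001],"spin": 0}
    - {"gripper": 0.0,"slide": [0,0,0.0018],"spin": 0}
    - {"gripper": 0.0,"slide": [0,0,0.0022],"spin": 0}
    - {"gripper": 0.0,"slide": [0,0,0.0022],"spin": 0}

```text
time_s: 8.05
ee_pos: [0.5025, -0.2373, 0.3111]
eef_rot: [3.141, 0.001, 1.803]
force: [-3.8, 1.9, 4.4]
grip_width: 0.0139
grip_force: 40.0
```

Call:
jog_arm:
  rows:
    - {"gripper": 0.05,"slide": [0,0,0],"spin": 0}
    - {"gripper": 0.05,"slide": [0,0,0],"spin": 0}
    - {"gripper": 0.05,"slide": [0,0,0],"spin": 0}
    - {"gripper": 0.05,"slide": [0,0,0],"spin": 0}
    - {"gripper": 0.05,"slide": [0,0,-0.02],"spin": 0}
    - {"gripper": 0.05,"slide": [0,0,-0.06],"spin": 0}
    - {"gripper": 0.05,"slide": [0,0,-0.1],"spin": 0}
    - {"gripper": 0.05,"slide": [0,0,-0.14],"spin": 0}

```text
time_s: 8.85
ee_pos: [0.5022, -0.2372, 0.4518]
eef_rot: [-3.142, -0.0, 1.803]
force: [0.5, -0.7, 0.1]
grip_width: 0.05
grip_force: 0.0
```

```bash
cat > w4.py <<'E'
from w import *
t=ps[1]
print(t,ps[2]['eef_rot'],ps[2]['time_s'],ps[2]['grip_force'],ps[2]['force'])
rep('lid',near((.502,-.237),.06)&(z>.078)&(z<.1))
rep('handle',near((.502,-.237),.06)&(z>.13)&(z<.15))
E
python3 w4.py w4
```

```text
[ 0.502203   -0.23718394  0.45175401] [-3.14154787e+00 -6.26054148e-05  1.80280861e+00] 8.85 0.0 [ 0.53975269 -0.65430476  0.05644777]
lid 3138 mean [ 0.5026 -0.2355  0.0856] rect [ 503.  -236.7] [75.  71.6] 4.1 z [0.08  0.087 0.088]
handle 1288 mean [ 0.5028 -0.237   0.1376] rect [ 503.  -237.6] [13.2 73.2] 13.2 z [0.136 0.138 0.139]
```

```bash
python3 -c "
from h import *
go(.5377,.2172,.40,2.672)"
```

```text
slide [0.4343 0.1387 0.0571] spin -0.8691 (alt 5.414 ) t 8.9 q6 -0.7392032867990239
```

Call:
jog_arm:
  rows:
    - {"gripper": 0.085,"slide": [0.047,0.015,0],"spin": -0.14}
    - {"gripper": 0.085,"slide": [0.094,0.03,0],"spin": -0.28}
    - {"gripper": 0.085,"slide": [0.141,0.045,0],"spin": -0.42}
    - {"gripper": 0.085,"slide": [0.188,0.06,0],"spin": -0.56}
    - {"gripper": 0.085,"slide": [0.235,0.075,0],"spin": -0.7}
    - {"gripper": 0.085,"slide": [0.282,0.09,0],"spin": -0.83}
    - {"gripper": 0.085,"slide": [0.329,0.105,0.02],"spin": -0.869}
    - {"gripper": 0.085,"slide": [0.376,0.12,0.04],"spin": -0.869}

```text
time_s: 9.7
ee_pos: [0.532, 0.1523, 0.4123]
eef_rot: [3.141, 0.001, 2.674]
force: [0.4, -0.9, 0.5]
grip_width: 0.0849
grip_force: 0.0
```

```bash
python3 -c "
from h import *
go(.5377,.2172,.40,2.672)"
```

```text
slide [0.0242 0.0605 0.0124] spin 0.0016 (alt -6.282 ) t 9.7 q6 -0.8901729613350263
```

Call:
jog_arm:
  rows:
    - {"gripper": 0.085,"slide": [0.016,0.04,0.012],"spin": 0}
    - {"gripper": 0.085,"slide": [0.024,0.06,0.012],"spin": 0}
    - {"gripper": 0.085,"slide": [0.024,0.06,0.012],"spin": 0}
    - {"gripper": 0.085,"slide": [0.024,0.06,0.012],"spin": 0}

```text
time_s: 10.1
ee_pos: [0.538, 0.2145, 0.4004]
eef_rot: [-3.141, -0.0, 2.672]
force: [-0.1, -0.3, 0.7]
grip_width: 0.0849
grip_force: 0.0
```

```bash
cat > w5.py <<'E'
from w import *
t=ps[1]
print(t,ps[2]['eef_rot'],ps[2]['time_s'],ps[2]['force'])
c=(.5145,.229)
rep('die',near(c,.07)&(z>.05)&(z<.07))
rep('stops',near(c,.07)&(z>.03)&(z<.043))
rep('jig',near(c,.11)&(z>.012)&(z<.026))
E
python3 w5.py w5
```

```text
[0.53800948 0.21447387 0.40036205] [-3.14132369e+00 -3.74051489e-05  2.67245493e+00] 10.1 [-0.12220516 -0.26076617  0.65564668]
die 4854 mean [0.5154 0.2346 0.06  ] rect [516.7 234.1] [52.2 79. ] 63.2 z [0.059 0.06  0.061]
stops 960 mean [0.5037 0.2343 0.036 ] rect [514.6 228.9] [ 43.8 107. ] 63.0 z [0.035 0.036 0.037]
jig 8653 mean [0.5082 0.2277 0.02  ] rect [514.5 228.9] [130.7 119.2] 63.1 z [0.019 0.02  0.021]
```

View pics/w5.png

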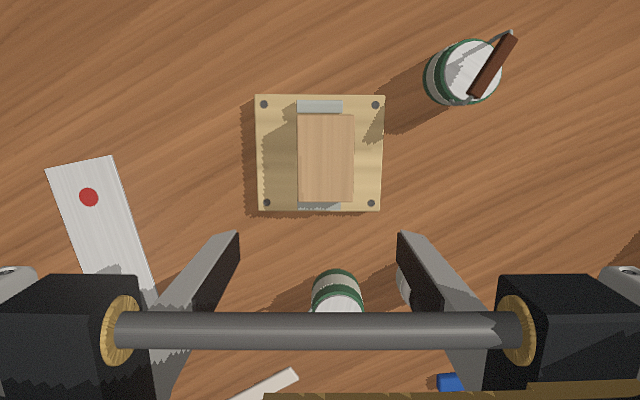

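```bash
python3 -c "
from h import *
go(.5399,.2224,.224,2.674)"
```

```text
slide [0.0023 0.0084 0.1766] spin -0.0026 (alt 6.281 ) t 10.15 q6 -0.7854390751702773
```

Call:
jog_arm:
  rows:
    - {"gripper": 0.085,"slide": [0.002,0.008,0.04],"spin": 0}
    - {"gripper": 0.085,"slide": [0.002,0.008,0.08],"spin": 0}
    - {"gripper": 0.085,"slide": [0.002,0.008,0.12],"spin": 0}
    - {"gripper": 0.085,"slide": [0.002,0.008,0.15],"spin": 0}
    - {"gripper": 0.085,"slide": [0.002,0.008,0.168],"spin": 0}
    - {"gripper": 0.085,"slide": [0.002,0.008,0.176],"spin": 0}
    - {"gripper": 0.085,"slide": [0.002,0.008,0.176],"spin": 0}
    - {"gripper": 0.06,"slide": [0.002,0.008,0.176],"spin": 0}
  squeeze: 50

```text
time_s: 10.95
ee_pos: [0.5403, 0.2223, 0.2258]
eef_rot: [3.14, 0.001, 2.671]
force: [0.3, 0.6, -0.0]
grip_width: 0.08
grip_force: 0.0
```

Call:
jog_arm:
  rows:
    - {"gripper": 0.04,"slide": [0,0,0],"spin": 0}
    - {"gripper": 0.04,"slide": [0,0,0],"spin": 0}
    - {"gripper": 0.04,"slide": [0,0,0],"spin": 0}
    - {"gripper": 0.04,"slide": [0,0,0],"spin": 0}
    - {"gripper": 0.04,"slide": [0,0,0],"spin": 0}
    - {"gripper": 0.04,"slide": [0,0,-0.005],"spin": 0}
    - {"gripper": 0.04,"slide": [0,0,-0.02],"spin": 0}
    - {"gripper": 0.04,"slide": [0,0,-0.04],"spin": 0}

```text
time_s: 11.75
ee_pos: [0.5397, 0.2226, 0.2651]
eef_rot: [-3.141, -0.001, 2.672]
force: [-0.0, 0.6, -1.4]
grip_width: 0.0517
grip_force: 49.9
```

Call:
jog_arm:
  rows:
    - {"gripper": 0.04,"slide": [0,0,-0.03],"spin": 0}
    - {"gripper": 0.04,"slide": [0,0,-0.06],"spin": 0}
    - {"gripper": 0.04,"slide": [0,0,-0.07],"spin": 0}
    - {"gripper": 0.04,"slide": [0,0,-0.07],"spin": 0}
    - {"gripper": 0.04,"slide": [0,0,-0.07],"spin": 0}
    - {"gripper": 0.04,"slide": [0,0,-0.07],"spin": 0}

```text
time_s: 12.35
ee_pos: [0.5397, 0.2226, 0.333]
eef_rot: [-3.14, -0.002, 2.672]
force: [0.3, -0.1, -1.9]
grip_width: 0.0515
grip_force: 49.9
```

```bash
python3 -c "
from h import *
print(pose()[2]['grip_force'],pose()[1]);go(.39,.10,.32,2.861)
a,d=shot('scene','s1')"
```

```text
49.900288581848145 [0.53968893 0.22261057 0.33298811]
slide [ 0.0779 -0.1771  0.0134] spin -0.1892 (alt 6.094 ) t 12.35 q6 -0.7725505067508501
```

Call:
jog_arm:
  rows:
    - {"gripper": 0.04,"slide": [0.012,-0.027,0],"spin": -0.03}
    - {"gripper": 0.04,"slide": [0.029,-0.066,0],"spin": -0.07}
    - {"gripper": 0.04,"slide": [0.047,-0.107,0],"spin": -0.12}
    - {"gripper": 0.04,"slide": [0.063,-0.143,0],"spin": -0.16}
    - {"gripper": 0.04,"slide": [0.074,-0.168,0],"spin": -0.189}
    - {"gripper": 0.04,"slide": [0.078,-0.177,0],"spin": -0.189}
    - {"gripper": 0.04,"slide": [0.078,-0.177,0],"spin": -0.189}
    - {"gripper": 0.04,"slide": [0.078,-0.177,0],"spin": -0.189}

```text
time_s: 13.2
ee_pos: [0.3909, 0.1005, 0.3346]
eef_rot: [3.141, 0.0, 2.86]
force: [0.6, -0.5, -2.6]
grip_width: 0.0518
grip_force: 49.9
```

```bash
cat > tilt.py <<'E'
from w import *
# plane of the wooden back seen by the wrist camera, in tool frame (grasp point origin)
R,t,o=ps
Q=(P-t)@R; Q[...,2]-=.18
m=(np.abs(Q[...,1])<.024)&(Q[...,0]>-.02)&(Q[...,0]<.12)&(Q[...,2]>-.06)&(Q[...,2]<.08)&(hsv[...,0]<25)&(hsv[...,1]>40)
q=Q[m]
best=None;rng=np.random.default_rng(0)
for _ in range(400):
    a=q[rng.choice(len(q),3,False)];n=np.cross(a[1]-a[0],a[2]-a[0]);L=np.linalg.norm(n)
    if L<1e-6: continue
    n/=L;k=np.abs((q-a[0])@n)<.0015
    if best is None or k.sum()>best.sum(): best=k
w=q[best];c=w.mean(0);n=np.linalg.svd(w-c)[2][2];n*=-np.sign(n[2])
print('pix',m.sum(),best.sum(),'centroid(tool,grasp)',c.round(4),'normal',n.round(3),'tilt x deg',np.degrees(np.arctan2(n[0],-n[2])).round(1),'lo',w.min(0).round(4),'hi',w.max(0).round(4))
u=np.cross([0,1,0],n); u/=np.linalg.norm(u); s=w@u
print('plane dist from grasp',(c@n).round(4),'extent along die x from grasp',np.percentile(s,[1,99]).round(4),'u',u.round(3))
print(t,o['eef_rot'],o['time_s'],o['grip_force'],o['grip_width'])
E
python3 tilt.py w6; python3 -c "
from h import *
go(.39,.10,.206,2.861)"
```

```text
pix 20064 19501 centroid(tool,grasp) [ 0.0289  0.     -0.0151] normal [ 0.001 -0.001 -1.   ] tilt x deg 0.0 lo [-0.0141 -0.024  -0.0168] hi [ 0.0662  0.024  -0.0135]
plane dist from grasp 0.0151 extent along die x from grasp [-0.0654  0.0123] u [-1.     0.    -0.001]
[0.39090322 0.10049932 0.33459448] [3.14137796e+00 2.58233023e-04 2.86011760e+00] 13.2 49.90023672580719 0.05176329546031119
slide [ 0.0008 -0.0009  0.1285] spin -0.0004 (alt 6.283 ) t 13.25 q6 -1.1287665492543886
```

View pics/w6.png

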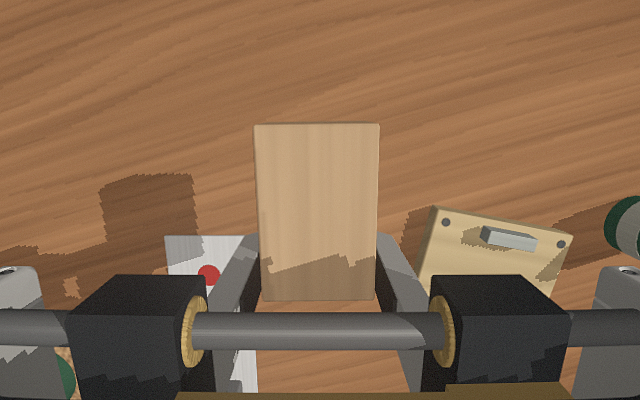

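Call:
jog_arm:
  rows:
    - {"gripper": 0.04,"slide": [0,0,0.03],"spin": 0}
    - {"gripper": 0.04,"slide": [0,0,0.065],"spin": 0}
    - {"gripper": 0.04,"slide": [0,0,0.1],"spin": 0}
    - {"gripper": 0.04,"slide": [0,0,0.12],"spin": 0}
    - {"gripper": 0.04,"slide": [0,0,0.127],"spin": 0}
    - {"gripper": 0.04,"slide": [0,0,0.128],"spin": 0}
    - {"gripper": 0.04,"slide": [0,0,0.128],"spin": 0}
    - {"gripper": 0.04,"slide": [0,0,0.128],"spin": 0}

```text
time_s: 14.05
ee_pos: [0.3906, 0.1003, 0.2075]
eef_rot: [3.141, 0.002, 2.861]
force: [-1.1, -0.4, -2.1]
grip_width: 0.052
grip_force: 49.9
```

Call:
jog_arm:
  rows:
    - {"gripper": 0.04,"slide": [0,0,0],"spin": 0}
    - {"gripper": 0.04,"slide": [0,0,0],"spin": 0}
    - {"gripper": 0.04,"slide": [0,0,0],"spin": 0}
    - {"gripper": 0.04,"slide": [0,0,0],"spin": 0}
  squeeze: 4

```text
time_s: 14.45
ee_pos: [0.3903, 0.1001, 0.2068]
eef_rot: [3.141, 0.001, 2.861]
force: [1.7, 0.3, 0.1]
grip_width: 0.0523
grip_force: 4.0
```

Call:
jog_arm:
  rows:
    - {"gripper": 0.04,"slide": [0.0015,0,-0.0035],"spin": 0}
    - {"gripper": 0.04,"slide": [0.0035,0,-0.0075],"spin": 0}
    - {"gripper": 0.04,"slide": [0.0055,0,-0.011],"spin": 0}
    - {"gripper": 0.04,"slide": [0.008,0,-0.0145],"spin": 0}
    - {"gripper": 0.04,"slide": [0.0105,0,-0.0175],"spin": 0}
    - {"gripper": 0.04,"slide": [0.013,0,-0.0205],"spin": 0}
    - {"gripper": 0.04,"slide": [0.013,0,-0.0205],"spin": 0}

```text
time_s: 15.15
ee_pos: [0.3775, 0.1038, 0.2275]
eef_rot: [3.141, 0.0, 2.861]
force: [0.7, 1.2, -1.3]
grip_width: 0.0522
grip_force: 4.0
```

```bash
python3 tilt.py w7
```

```text
pix 28124 18863 centroid(tool,grasp) [ 0.0291  0.0001 -0.011 ] normal [ 0.112  0.001 -0.994] tilt x deg 6.4 lo [-0.0119 -0.024  -0.0168] hi [ 0.0668  0.024  -0.0052]
plane dist from grasp 0.0142 extent along die x from grasp [-0.0651  0.0122] u [-0.994  0.    -0.112]
[0.37747685 0.10384992 0.2274506 ] [3.14135249e+00 4.37913068e-04 2.86099393e+00] 15.15 4.000013843178749 0.05224926870401902
```

Call:
jog_arm:
  rows:
    - {"gripper": 0.04,"slide": [0,0,0],"spin": 0}
    - {"gripper": 0.04,"slide": [0,0,0],"spin": 0}
    - {"gripper": 0.04,"slide": [0,0,-0.02],"spin": 0}
    - {"gripper": 0.04,"slide": [0,0,-0.05],"spin": 0}
    - {"gripper": 0.04,"slide": [0,0,-0.07],"spin": 0}
    - {"gripper": 0.04,"slide": [0,0,-0.075],"spin": 0}
  squeeze: 40

```text
time_s: 15.8
ee_pos: [0.378, 0.1038, 0.3037]
eef_rot: [3.14, 0.003, 2.861]
force: [0.5, -0.6, -2.3]
grip_width: 0.0514
grip_force: 40.0
```

```bash
python3 -c "
from h import *
print(pose()[1]);go(.5377,.2173,.30,2.6725)"
```

```text
[0.37797923 0.10377785 0.30369208]
slide [-0.122   0.1533  0.0042] spin 0.1882 (alt -6.095 ) t 15.8 q6 -1.115512680130006
```

Call:
jog_arm:
  rows:
    - {"gripper": 0.04,"slide": [-0.02,0.025,0],"spin": 0.03}
    - {"gripper": 0.04,"slide": [-0.046,0.058,0],"spin": 0.07}
    - {"gripper": 0.04,"slide": [-0.074,0.093,0],"spin": 0.12}
    - {"gripper": 0.04,"slide": [-0.1,0.126,0],"spin": 0.16}
    - {"gripper": 0.04,"slide": [-0.117,0.147,0],"spin": 0.188}
    - {"gripper": 0.04,"slide": [-0.122,0.153,0],"spin": 0.188}
    - {"gripper": 0.04,"slide": [-0.122,0.153,0],"spin": 0.188}
    - {"gripper": 0.04,"slide": [-0.122,0.153,0],"spin": 0.188}

```text
time_s: 16.6
ee_pos: [0.5367, 0.2165, 0.3013]
eef_rot: [-3.14, -0.001, 2.673]
force: [0.4, -0.4, -1.9]
grip_width: 0.0519
grip_force: 40.0
```

```bash
python3 tilt.py w8;python3 -c "
from h import *
go(.5377,.2173,.241,2.6725)"
```

```text
pix 19263 18926 centroid(tool,grasp) [ 0.0293 -0.     -0.011 ] normal [ 0.113 -0.001 -0.994] tilt x deg 6.5 lo [-0.0117 -0.024  -0.017 ] hi [ 0.067   0.024  -0.0052]
plane dist from grasp 0.0142 extent along die x from grasp [-0.0653  0.012 ] u [-0.994  0.    -0.113]
[0.53671931 0.21645648 0.30129978] [-3.14047046e+00 -1.03238215e-03  2.67307689e+00] 16.6 39.999337792396545 0.051914802394573065
slide [-0.0005  0.0013  0.0607] spin 0.0004 (alt -6.283 ) t 16.65 q6 -0.7821137308353633
```

Call:
jog_arm:
  rows:
    - {"gripper": 0.04,"slide": [0,0.001,0.025],"spin": 0}
    - {"gripper": 0.04,"slide": [0,0.001,0.05],"spin": 0}
    - {"gripper": 0.04,"slide": [0,0.001,0.06],"spin": 0}
    - {"gripper": 0.04,"slide": [0,0.001,0.06],"spin": 0}
    - {"gripper": 0.04,"slide": [0,0.001,0.06],"spin": 0}

```text
time_s: 17.15
ee_pos: [0.5379, 0.2177, 0.2432]
eef_rot: [3.141, 0.001, 2.673]
force: [0.5, 0.5, -1.5]
grip_width: 0.0518
grip_force: 40.0
```

Call:
jog_arm:
  rows:
    - {"gripper": 0.04,"slide": [0,0,0],"spin": 0}
    - {"gripper": 0.04,"slide": [0.0044,0,0],"spin": 0}
    - {"gripper": 0.04,"slide": [0.0058,0,-0.003],"spin": 0}
    - {"gripper": 0.04,"slide": [0.0071,0,-0.0063],"spin": 0}
    - {"gripper": 0.04,"slide": [0.009,0,-0.0094],"spin": 0}
    - {"gripper": 0.04,"slide": [0.0108,0,-0.0125],"spin": 0}
    - {"gripper": 0.04,"slide": [0.0108,0,-0.0125],"spin": 0}
  squeeze: 8

```text
time_s: 17.85
ee_pos: [0.5279, 0.2229, 0.2551]
eef_rot: [3.141, 0.0, 2.673]
force: [-0.5, -1.0, -2.3]
grip_width: 0.0517
grip_force: 8.0
```

```bash
python3 tilt.py w9
```

```text
pix 25253 18273 centroid(tool,grasp) [ 0.0277 -0.     -0.0072] normal [ 0.235 -0.    -0.972] tilt x deg 13.6 lo [-0.0117 -0.024  -0.0176] hi [0.0658 0.024  0.0037]
plane dist from grasp 0.0135 extent along die x from grasp [-0.0639  0.0138] u [-0.972  0.    -0.235]
[0.52794866 0.22292557 0.25508376] [3.14123987e+00 7.25340583e-05 2.67301036e+00] 17.85 7.9998479783535 0.05174151430624355
```

Call:
jog_arm:
  rows:
    - {"gripper": 0.04,"slide": [0.003,0,-0.0015],"spin": 0}
    - {"gripper": 0.04,"slide": [0.0057,0,-0.0042],"spin": 0}
    - {"gripper": 0.04,"slide": [0.0082,0,-0.007],"spin": 0}
    - {"gripper": 0.04,"slide": [0.0105,0,-0.0097],"spin": 0}
    - {"gripper": 0.04,"slide": [0.0128,0,-0.0117],"spin": 0}
    - {"gripper": 0.04,"slide": [0.015,0,-0.0136],"spin": 0}
    - {"gripper": 0.04,"slide": [0.015,0,-0.0136],"spin": 0}

```text
time_s: 18.6
ee_pos: [0.5146, 0.2296, 0.2685]
eef_rot: [3.141, 0.0, 2.673]
force: [-0.1, -1.2, -2.9]
grip_width: 0.0518
grip_force: 8.0
```

```bash
python3 tilt.py w10
```

```text
pix 18651 18263 centroid(tool,grasp) [ 0.0276  0.     -0.0072] normal [ 0.235 -0.001 -0.972] tilt x deg 13.6 lo [-0.0117 -0.024  -0.0177] hi [0.0658 0.024  0.0035]
plane dist from grasp 0.0135 extent along die x from grasp [-0.0638  0.0138] u [-0.972  0.    -0.235]
[0.51457624 0.22964203 0.26850168] [3.14129544e+00 2.43700825e-04 2.67298884e+00] 18.6 7.999860495328903 0.05179603559334753
```

Call:
jog_arm:
  rows:
    - {"gripper": 0.04,"slide": [-0.015,0,0],"spin": 0}
    - {"gripper": 0.04,"slide": [-0.023,0,0.001],"spin": 0}
    - {"gripper": 0.04,"slide": [-0.023,0,0.015],"spin": 0}
    - {"gripper": 0.04,"slide": [-0.023,0,0.0205],"spin": 0}
    - {"gripper": 0.04,"slide": [-0.023,0,0.0205],"spin": 0}
    - {"gripper": 0.04,"slide": [-0.023,0,0.0205],"spin": 0}

```text
time_s: 19.25
ee_pos: [0.5351, 0.2192, 0.2474]
eef_rot: [-3.141, -0.001, 2.673]
force: [-0.1, 0.7, -2.2]
grip_width: 0.052
grip_force: 8.0
```

```bash
cat > jp.py <<'E'
from h import *
R,t,o=pose();v=t-[.5145,.229,0];print('jig x,y,z(above board) of grasp mm',np.round([1e3*(v[0]*.8925-v[1]*.451),1e3*(v[0]*.451+v[1]*.8925),1e3*(t[2]-.2)],1),o['time_s'])
E
python3 jp.py; python3 tilt.py w11
```

```text
jig x,y,z(above board) of grasp mm [22.8  0.6 47.4] 19.25
pix 24583 18277 centroid(tool,grasp) [ 0.0277 -0.     -0.0072] normal [ 0.235 -0.001 -0.972] tilt x deg 13.6 lo [-0.0116 -0.024  -0.0176] hi [0.0658 0.024  0.0037]
plane dist from grasp 0.0135 extent along die x from grasp [-0.0639  0.0137] u [-0.972  0.    -0.235]
[0.53512585 0.21921988 0.24738213] [-3.14115015e+00 -5.03343809e-04  2.67298090e+00] 19.25 7.999842166900635 0.052018902288397395
```

Call:
jog_arm:
  rows:
    - {"gripper": 0.04,"slide": [0.006,0,0],"spin": 0}
    - {"gripper": 0.04,"slide": [0.0078,0,-0.0025],"spin": 0}
    - {"gripper": 0.04,"slide": [0.01,0,-0.0055],"spin": 0}
    - {"gripper": 0.04,"slide": [0.0122,0,-0.0083],"spin": 0}
    - {"gripper": 0.04,"slide": [0.0145,0,-0.011],"spin": 0}
    - {"gripper": 0.04,"slide": [0.0145,0,-0.011],"spin": 0}

```text
time_s: 19.9
ee_pos: [0.5221, 0.2258, 0.2592]
eef_rot: [3.141, 0.0, 2.673]
force: [0.7, -0.5, -1.5]
grip_width: 0.0519
grip_force: 8.0
```

```bash
python3 jp.py; python3 tilt.py w12
```

```text
jig x,y,z(above board) of grasp mm [ 8.2  0.6 59.2] 19.9
pix 23878 17033 centroid(tool,grasp) [ 0.0247  0.     -0.0028] normal [ 0.399 -0.001 -0.917] tilt x deg 23.5 lo [-0.0108 -0.024  -0.0189] hi [0.0621 0.024  0.015 ]
plane dist from grasp 0.0124 extent along die x from grasp [-0.0617  0.016 ] u [-0.917  0.    -0.399]
[0.52214117 0.22584781 0.25923855] [3.14112571e+00 2.77867418e-04 2.67301313e+00] 19.9 7.999915927648544 0.05188527677714901
```

Call:
jog_arm:
  rows:
    - {"gripper": 0.04,"slide": [0.003,0,-0.0015],"spin": 0}
    - {"gripper": 0.04,"slide": [0.006,0,-0.0037],"spin": 0}
    - {"gripper": 0.04,"slide": [0.009,0,-0.0058],"spin": 0}
    - {"gripper": 0.04,"slide": [0.0118,0,-0.0075],"spin": 0}
    - {"gripper": 0.04,"slide": [0.0118,0,-0.0075],"spin": 0}

```text
time_s: 20.45
ee_pos: [0.5116, 0.2312, 0.2666]
eef_rot: [3.141, 0.0, 2.673]
force: [3.2, -1.0, 2.1]
grip_width: 0.0519
grip_force: 8.0
```

```bash
python3 jp.py; python3 tilt.py w13
```

```text
jig x,y,z(above board) of grasp mm [-3.6  0.6 66.6] 20.45
pix 16796 15692 centroid(tool,grasp) [0.0198 0.     0.0003] normal [ 0.554 -0.001 -0.833] tilt x deg 33.6 lo [-0.0112 -0.024  -0.0209] hi [0.0551 0.024  0.0249]
plane dist from grasp 0.0108 extent along die x from grasp [-0.0581  0.0193] u [-0.833  0.    -0.554]
[0.51155459 0.23120039 0.26658783] [3.14128332e+00 1.29232725e-04 2.67306772e+00] 20.45 8.000114858150482 0.05185806594916491
```

Call:
jog_arm:
  rows:
    - {"gripper": 0.04,"slide": [0,0,0],"spin": 0}
    - {"gripper": 0.04,"slide": [0,0,0],"spin": 0}
    - {"gripper": 0.04,"slide": [-0.002,0,-0.006],"spin": 0}
    - {"gripper": 0.04,"slide": [-0.002,0,-0.03],"spin": 0}
    - {"gripper": 0.04,"slide": [-0.002,0,-0.07],"spin": 0}
    - {"gripper": 0.04,"slide": [-0.002,0,-0.11],"spin": 0}
    - {"gripper": 0.04,"slide": [-0.002,0,-0.16],"spin": 0}
    - {"gripper": 0.04,"slide": [-0.002,0,-0.18],"spin": 0}
  squeeze: 50

```text
time_s: 21.3
ee_pos: [0.5132, 0.23, 0.4509]
eef_rot: [3.138, 0.003, 2.673]
force: [-0.1, 0.4, -1.7]
grip_width: 0.0517
grip_force: 50.0
```

```bash
cat >> tilt.py <<'E'
# die_face centre from the back plane: project mid of extent, 40 mm below back
s0,s1=np.percentile(s,[.5,99.5]); mid=(s0+s1)/2
fc=u*mid+n*((c@n)-.040); fc[1]=0
print('face centre rel grasp (tool)',fc.round(4))
yaw=2.861; Rz=np.array([[np.cos(yaw),np.sin(yaw),0],[np.sin(yaw),-np.cos(yaw),0],[0,0,-1]])
foc=np.array([.441,-.0236,.210]); print('TCP target',(foc-Rz@(fc+[0,0,.18])).round(4))
tt=foc-Rz@(fc+[0,0,.18]); go(*tt,yaw)
E
python3 tilt.py w14
```

```text
pix 16157 15688 centroid(tool,grasp) [0.0198 0.     0.0002] normal [ 0.554 -0.002 -0.832] tilt x deg 33.6 lo [-0.0113 -0.024  -0.0207] hi [0.055  0.024  0.0252]
plane dist from grasp 0.0108 extent along die x from grasp [-0.0582  0.0193] u [-0.832  0.    -0.554]
[0.51320998 0.22997426 0.45091717] [3.13808713e+00 2.87569362e-03 2.67295443e+00] 21.3 49.999160170555115 0.05172739863100884
face centre rel grasp (tool) [0.0001 0.     0.0351]
TCP target [ 0.4411 -0.0236  0.4251]
slide [-0.05   -0.259   0.0261] spin -0.188 (alt 6.095 ) t 21.35 q6 -0.7460951430779951
```

Call:
jog_arm:
  rows:
    - {"gripper": 0.04,"slide": [-0.005,-0.026,0],"spin": -0.02}
    - {"gripper": 0.04,"slide": [-0.012,-0.065,0.004],"spin": -0.05}
    - {"gripper": 0.04,"slide": [-0.02,-0.104,0.01],"spin": -0.08}
    - {"gripper": 0.04,"slide": [-0.028,-0.143,0.015],"spin": -0.11}
    - {"gripper": 0.04,"slide": [-0.035,-0.182,0.02],"spin": -0.14}
    - {"gripper": 0.04,"slide": [-0.042,-0.22,0.024],"spin": -0.17}
    - {"gripper": 0.04,"slide": [-0.048,-0.248,0.026],"spin": -0.188}
    - {"gripper": 0.04,"slide": [-0.05,-0.259,0.026],"spin": -0.188}

```text
time_s: 22.15
ee_pos: [0.4404, -0.0253, 0.419]
eef_rot: [-3.141, -0.002, 2.859]
force: [0.3, 0.2, -2.4]
grip_width: 0.0519
grip_force: 50.0
```

Call:
jog_arm:
  rows:
    - {"gripper": 0.04,"slide": [0,0,0],"spin": 0}
    - {"gripper": 0.04,"slide": [0,0,0],"spin": 0}

```text
time_s: 22.35
ee_pos: [0.4414, -0.023, 0.4199]
eef_rot: [3.141, -0.001, 2.86]
force: [-0.1, 0.5, -2.3]
grip_width: 0.0517
grip_force: 50.0
```

```bash
python3 tilt.py w15
python3 - <<'E'
from h import *
im,d=shot('scene','s2');
for n in ['die','can','spool','jar','folder']:
    print(n,[(np.round(r['point'],3).tolist(),round(r['confidence'],2)) for r in finder.find_in(n,'scene')])
cv2.imwrite('pics/s2c.png',cv2.resize(im[100:400,130:530,::-1],(800,600)))
E
```

```text
pix 16184 15732 centroid(tool,grasp) [0.0197 0.     0.0002] normal [ 0.554 -0.001 -0.832] tilt x deg 33.7 lo [-0.0114 -0.024  -0.0208] hi [0.0548 0.024  0.0251]
plane dist from grasp 0.0107 extent along die x from grasp [-0.058   0.0194] u [-0.832  0.    -0.554]
[ 0.44138603 -0.02295953  0.41989647] [ 3.14135272e+00 -6.70469270e-04  2.86045186e+00] 22.35 49.99924421310425 0.051749312387335426
face centre rel grasp (tool) [-0.0001  0.      0.0351]
TCP target [ 0.4409 -0.0236  0.4251]
slide [ 0.0003 -0.001  -0.0052] spin 0.0002 (alt -6.283 ) t 22.4 q6 -1.4248785891691949
die [([0.457, -0.028, 0.243], 0.86)]
can [([0.518, -0.252, 0.086], 0.86)]
spool [([0.714, -0.335, 0.054], 0.6), ([0.516, -0.251, 0.091], 0.36)]
jar [([0.7, 0.251, 0.053], 0.73)]
folder [([0.759, -0.006, 0.007], 0.71)]
```

View pics/s2c.png

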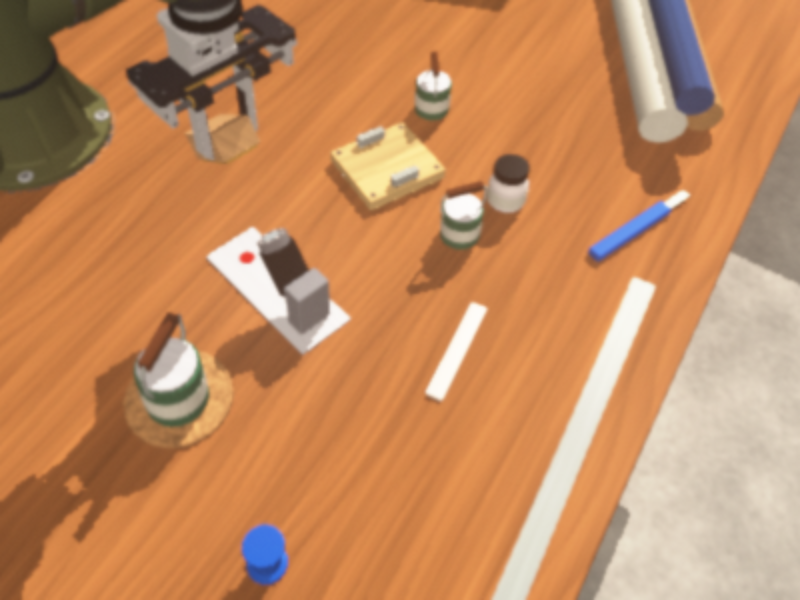

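View pics/w15.png

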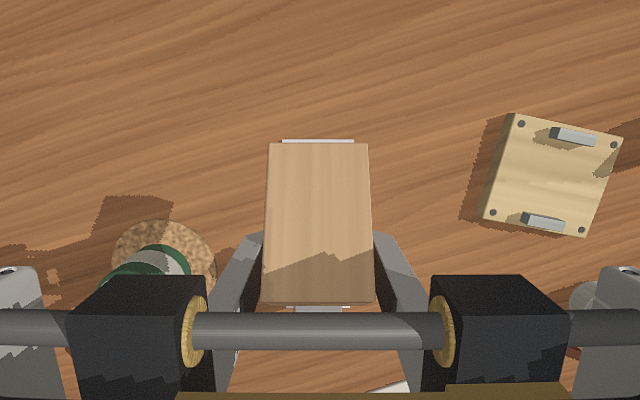

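The can stands on the coaster (crop 170,380), the die is held tilted above the dot (225,135), and the bystanders are where they were. I'll raise it 5 mm, let it settle and hand in.

Call:
jog_arm:
  rows:
    - {"gripper": 0.04,"slide": [0,-0.001,-0.003],"spin": 0}
    - {"gripper": 0.04,"slide": [0,-0.001,-0.005],"spin": 0}
    - {"gripper": 0.04,"slide": [0,-0.001,-0.005],"spin": 0}
    - {"gripper": 0.04,"slide": [0,-0.001,-0.005],"spin": 0}
    - {"gripper": 0.04,"slide": [0,-0.001,-0.005],"spin": 0}
    - {"gripper": 0.04,"slide": [0,-0.001,-0.005],"spin": 0}
    - {"gripper": 0.04,"slide": [0,-0.001,-0.005],"spin": 0}

```text
time_s: 23.4
ee_pos: [0.4409, -0.0245, 0.4252]
eef_rot: [3.142, -0.0, 2.861]
force: [-0.5, -0.1, -2.1]
grip_width: 0.0512
grip_force: 50.0
```

```bash
python3 tilt.py w16; python3 -c "
from h import *
print(workorder.hand_in())"
```

```text
pix 16183 15683 centroid(tool,grasp) [0.0197 0.     0.0003] normal [ 0.554 -0.002 -0.832] tilt x deg 33.6 lo [-0.0115 -0.024  -0.0208] hi [0.0548 0.024  0.0251]
plane dist from grasp 0.0107 extent along die x from grasp [-0.0579  0.0194] u [-0.832  0.    -0.554]
[ 0.44090094 -0.02452983  0.42515502] [ 3.14158941e+00 -5.29519780e-05  2.86077934e+00] 23.4 49.99919056892395 0.051155545001795776
face centre rel grasp (tool) [-0.0001  0.      0.0351]
TCP target [ 0.4409 -0.0236  0.4251]
slide [0.0003 0.0009 0.    ] spin -0.0002 (alt 6.283 ) t 23.45 q6 -1.4285590857285542
the job is handed in; nothing more can be done
None
```

The job is handed in at about 23 s (no verdict was returned): the can stands released about 1 mm from the coaster centre, and the die is held about 1 mm from the focus point, tilted 33.6° against the wanted 35°, with the spool, jar and folding bone where they were.

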